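# Clamp the water filter's spare outlet

## Task

Take the steel worm-drive clamp out of its wooden cradle, slide its band over the barbed outlet stub of the water filter until it rests gently against the collar, with the screw housing over the little steel ledge and the thumb key upright, then turn the key clockwise until the band is snug on the stub, gripping it firmly on both sides but not overtightened. Leave it there, let go, and do not disturb the other things on the shelf.

Things in the scene. Friction and masses are not known exactly. Their poses are not given: they have to be found in the camera images.
- clamp: Loose steel worm-drive band clamp, about 150 g, standing in the cradle at the start, band open. Origin: centre of the band. x = the band's axis (level), z = up, along the screw. Band 16 mm wide along x, 33 mm inside, 39 mm outside diameter. On its -y side is the screw housing, 14 x 16 x 26 mm, centred 27.5 mm from the band's axis, its foot 13 mm below the origin.
- screw: The clamp's upright screw. Origin on its axis, level with the band's centre. Clockwise from above tightens; 1 rad moves each shoe 1.5 mm inward. How far it is open at the start is unknown: 0.8 to 2.4 rad until the shoes touch. Steady torque: about 0.3 N m while loose, 0.2 more when snug, 0.4 more when overtight; it stays where left, so the held key carries and steers the clamp.
- key_grip (a point): Grasp point on the black thumb key on top of the screw: on the screw axis, 46 mm above the clamp's origin, 27.5 mm to its -y side. z = up. Key: a plate 22 mm wide along this x, 9 mm thick along this y (the fingers close along y), from 20 mm below to 12 mm above this point. The band's top is 26 mm below it. Its yaw on the clamp varies and does not tell how far the band is open.
- shoe_a: Flat clamping shoe inside the band on the -y side, 13 mm along the band's axis, 9 mm tall, driven inward by the screw. Origin: the band's centre when fully open. From first touch on the stub, 0.25 to 0.8 rad of screw is snug, 0.5 rad about the middle; from about 0.85 rad it is overtight.
- shoe_b: The same shoe on the opposite, +y side of the band; both move inward alike.
- filter: Fixed water filter: steel base, outlet block with top 75 mm above the shelf, white canister 100 mm across and 260 mm tall centred 145 mm along +x. Origin: on the shelf under the outer face of the collar. Its barbed stub points along -x, level, axis 58 mm above the shelf, 30 mm across the barbs, 44 mm long, the last 12 mm tapering to 18 mm.
- jaw_a: Springy half of the split stub on the -y side, about 100 N per mm inward; the shoes press on the two halves to close them on the plug inside. Origin and axes as the filter. Beside the stub on the -y side is a fixed steel ledge: top 43.5 mm above the shelf, 19.5 to 37.5 mm from the stub's axis, reaching 42 mm along -x. The clamp's housing goes over it and rests on it when let go.
- jaw_b: The other springy half of the stub, on the +y side. Origin and axes as the filter.
- collar: Steel collar at the root of the stub, 48 mm across, 6 mm thick; its outer face is the stop for the band. Same origin and axes as the filter.
- stub_seat (a point): Where the band's centre belongs when home: on the stub's axis, 58 mm above the shelf, 8.5 mm outside the collar's face (the band then just about touches the collar). Axes as the filter: x points into the filter, z up. The clamp's x goes along this x. Let go loose, the band drops about 1.5 mm onto stub and ledge.
- stub_tip (a point): Centre of the free end of the stub, 44 mm outside the collar's face. Axes as the filter.
- cradle: Fixed wooden cradle, 44 x 70 x 24 mm, with a 19 mm wide slot along its y in which the clamp stands, housing to -y, the clamp's origin 27.5 mm above the shelf; the clamp lifts straight out. Origin: on the shelf below the band's centre.
- jug: white ceramic jug, 165 mm tall, 120 mm across, a bystander. Origin: centre of its underside.
- basket: green plastic slatted basket, 160 x 120 x 90 mm, a bystander. Origin: centre of its underside.
- tumbler: steel tumbler, 100 mm tall, 70 mm across, a bystander. Origin: centre of its underside.
- spatula: wooden spatula lying flat, a bystander. Origin: centre of its underside.
- bowl: steel bowl, 50 mm tall, 120 mm across, a bystander. Origin: centre of its underside.
- tin: closed steel tin, 110 mm tall, 80 mm across, a bystander. Origin: centre of its underside.

How it is judged:
On the way, in this order (a step that is already met when the one before it is completed fails the run):
1. the open band is slid home over the stub: centre within 3 mm (4 mm inward) of the seat along the stub and 4 mm across it, axes within 0.15 rad, key upright, against the collar and still loose (x of clamp in the frame of stub_seat between -0.003 and 0.004 m and y of clamp in the frame of stub_seat between -0.004 and 0.004 m and z of clamp in the frame of stub_seat between -0.004 and 0.004 m and angle between the x axis of clamp and the x axis of stub_seat, either way round below 0.15 rad and angle between clamp's own z axis and vertical below 0.2 rad and y of screw in the frame of stub_seat below -0.015 m and contact force between each of shoe_a, shoe_b and filter below 15 N), for 0.2 s.
2. both shoes press on the stub with more than 35 N (x of clamp in the frame of stub_seat between -0.003 and 0.004 m and y of clamp in the frame of stub_seat between -0.004 and 0.004 m and z of clamp in the frame of stub_seat between -0.004 and 0.004 m and angle between the x axis of clamp and the x axis of stub_seat, either way round below 0.15 rad and angle between clamp's own z axis and vertical below 0.2 rad and y of screw in the frame of stub_seat below -0.015 m and contact force between each of shoe_a, shoe_b and filter above 35 N), for 0.2 s.
At the end, for the whole second after the job is handed in: The clamp is at rest on the stub, band centre within -3 to +4 mm of the seat along the stub and 4 mm across it and in height, band axis within 0.15 rad of the stub's, key upright within 0.2 rad, screw on the ledge side, and each shoe presses on the stub with 35 to 130 N (all of step 2 and linear speed of clamp below 0.02 m/s); the robot touches nothing.
It fails at once if overtightened: a shoe presses on the stub with more than 130 N (contact force between any of shoe_a, shoe_b and filter above 130 N).
It fails at once if the clamp is rammed against the collar with more than 40 N (contact force between clamp and collar above 40 N).
It fails at once if a bystander is shifted by more than 30 mm (distance of any of jug, basket, tumbler, spatula, bowl, tin from where it was at the start of the episode above 0.03 m).
It also fails if it takes over 70 s, if anything falls off the work surface, if the arm or the gripper's body presses on something with over 40 N, if the wrist force passes 120 N, or if a joint passes its speed limit or range.

## Robot

A 7-joint arm with a two-finger parallel gripper is mounted at the origin on the work surface. World frame = base frame: x ahead of the robot, y to its left, z up, the work surface at z = 0. Lengths are in m, angles in rad, forces in N, time in s.
With the tool pointing down it reaches from about 0.4 to 0.85 m from the base axis. Payload 10.4 kg.
Tool frame: the origin (TCP) lies at the centre of the arm's flange, where the gripper is bolted on; the fingertips stand 182 mm ahead of it and the grasp point (between the pads) lies 164 mm ahead of it; z points along the fingers, y is the line along which they close (so a half turn about z gives the same grasp; the last joint's range is limited). The gripper opens to 87 mm and grips with 3 to 60 N. Pads are 19 mm wide; open, the fingers measure 117 mm over their backs; the gripper's body (75 mm by 190 mm) begins 51 mm behind the grasp point.
Start: joints at [1.21, 0.332, -0.065, 1.46, 0.022, 1.35, -0.088], TCP at [0.207, -0.59, 0.405] pointing down, gripper open.
Joint ranges: [-2.6, 2.6], [-0.5, 2.12], [-1.47, 1.34], [0.16, 2.42], [-1.27, 4.41], [0.06, 2.06], [-2.6, 2.6]. Speed limits (rad/s): [2.22, 2.22, 2.79, 2.79, 3.14, 3.14, 3.14].

## Interface

Orientations are given as a unit quaternion [x, y, z, w].
In Python, from bench import r, eyes, job gives the robot as it stands. The module is installed in compiled form; this text tells all that it offers.
- The arm moves only by the shell command python3 -m inch 'ROWS' [OPENING] [FORCE]. ROWS is JSON, a list of rows, each a list of 6 numbers: the shift along the tool's x, y, z normalised to -1 to 1, where 1 is 4 cm, then the turn, a rotation vector about the tool's x, y, z normalised to -1 to 1, where 1 is 0.12 rad. In form: [[x, y, z, wx, wy, wz], ...]. A call has exactly 5 rows; each row shifts and turns the commanded pose from where the row before left it, along the tool's axes as they then stand; what a row does not reach is not made up. A row lasts 1/12 s, in which the tool goes at most 41.7 mm and 7.16 degrees, less where a joint would pass 70% of its speed; a pose out of reach is approached as far as the arm can. A call with a number of a shift or a turn outside -1 to 1 is refused whole. A call with a gripper value outside its range is refused whole. OPENING is the gripper command: -1 is shut, 1 is fully open, values between are in proportion, set as the call begins (- or left out, the last holds). The fingers move at their own pace and stop on an object; FORCE is the grip in N (left out, the last holds). Time passes only in rows, so rows that do not move let the fingers close, or fill a call up. It gives the time, the measured TCP pose, the force, the opening and the grip force at its end, in the units of the state.
- r.read_state(): the state, without advancing time (a new reading comes with each control period).
- eyes.camera(name): name is "scene" or "top"; returns a dict with "pixels" (480x640x3 uint8, red, green, blue), "fx", "fy", "cx", "cy" (pixels), "extrinsics" (4x4, takes a point from camera to world coordinates). Camera axes: x right, y down, z forward; pixel columns grow to the right and rows downward; lengths in m; the calibration is good to about 2 mm. A picture is of the moment at which its call begins. There is no depth.
- job.close_job(): hands the job in; it is judged then, once.
The state is a dict: "time": time; "joint_positions": joint angles; "joint_vel": joint speeds; "joint_torque": joint torques, N m; "ee_pos": TCP position; "eef_rot": TCP orientation; "ft_force": force on the tool from outside, world axes, zero at the start; "torque": the same for the moment, N m; "width": finger opening in m; "grip_force": force on a finger pad.
Only numpy, scipy, OpenCV 4.12 (cv2) and the standard library are available. Lean on these libraries where they do the work, as an engineer would, in place of code of your own. Each camera call takes 0.05 s, during which the arm holds its last target. There are 200 camera calls.

## Working session

There is one attempt and no reset: what is moved stays moved. The work goes in short steps, Python scripts to look and compute and a shell command to move; the robot and the scene stay as the last step left them, time stands still between calls to the robot, and variables do not carry over. Pictures are saved under pics/ and viewed, at most 10 in all, crops included, and the job is handed in when it is done.

```bash
mkdir -p pics; python3 - <<'E'
from bench import r,eyes
import cv2,numpy as np
print(r.read_state())
for n in("scene","top"):
    c=eyes.camera(n);cv2.imwrite(f"pics/{n}0.png",c["pixels"][:,:,::-1]);print(n,c["fx"],c["fy"],c["cx"],c["cy"],np.round(c["extrinsics"],4).tolist())
E
```

```text
{'time': 0.0, 'joint_positions': array([ 1.21038663,  0.33288486, -0.06472139,  1.46094339,  0.02158029,
        1.3498885 , -0.0884815 ]), 'joint_vel': array([ 0.0015077 ,  0.00074019,  0.0004273 , -0.00054683,  0.00180862,
        0.00058467,  0.0016249 ]), 'joint_torque': array([-6.39777136e-05, -6.23257971e+01,  2.42911081e-02, -3.89888763e+01,
       -6.12619473e-02,  3.98468901e-02,  1.15164921e-04]), 'ee_pos': array([ 0.20711628, -0.58955041,  0.4039447 ]), 'eef_rot': array([ 9.85764546e-01,  1.68130154e-01, -1.39624946e-04, -7.00969422e-04]), 'ft_force': array([-0.49528832,  0.28705772, -0.35719629]), 'torque': array([-0.01675404,  0.00337433, -0.0368727 ]), 'grip_force': 0.0, 'width': 0.08710669757029053}
scene 530.1090499506855 530.1090499506855 321.53433334939456 232.0481132663699 [[0.5838, 0.5375, -0.6084, 1.2794], [0.8119, -0.3908, 0.4338, -0.5019], [-0.0046, -0.7473, -0.6645, 0.8572], [0.0, 0.0, 0.0, 1.0]]
top 443.3225576742568 443.3225576742568 328.0599552381751 236.49539955171343 [[0.0293, -0.9848, 0.1714, 0.3755], [-0.9995, -0.0268, 0.0167, 0.011], [-0.0119, -0.1719, -0.9851, 1.2455], [0.0, 0.0, 0.0, 1.0]]
```

View pics/scene0.png

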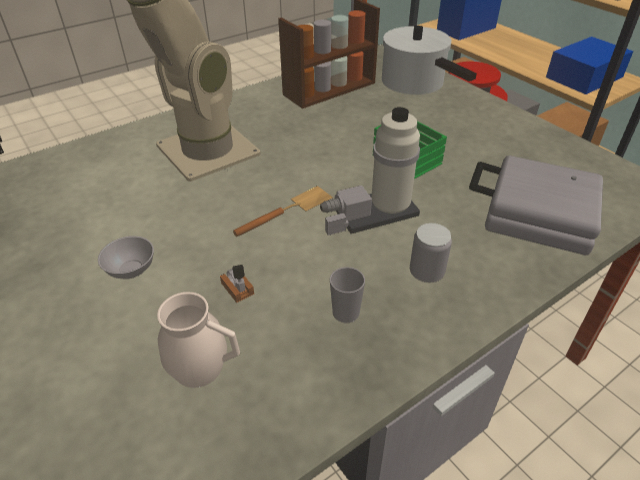

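View pics/top0.png

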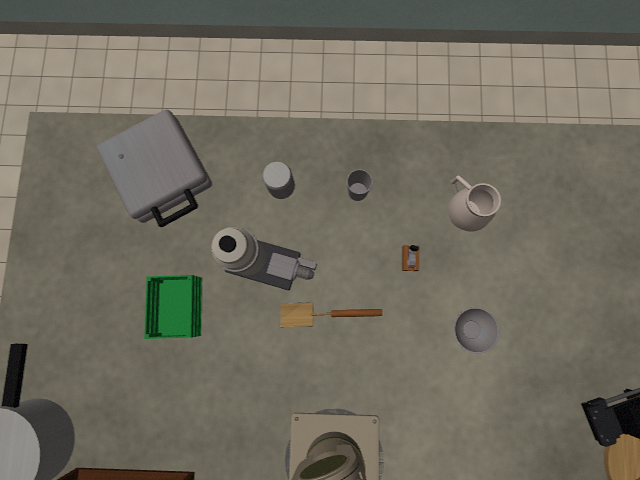

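The clamp stands at about top (411,258) with its key at (413,248). The filter's canister cap is at top (229,243) and its stub points right, to about (314,271). I'll magnify both areas.

```bash
cat >u.py <<'E'
import numpy as np,cv2
from scipy.spatial.transform import Rotation as R
from bench import r,eyes
def cast(c,u,v,z):
    E=c["extrinsics"];d=E[:3,:3]@[(u-c["cx"])/c["fx"],(v-c["cy"])/c["fy"],1];o=E[:3,3]
    return o+d*(z-o[2])/d[2]
def proj(c,p):
    E=c["extrinsics"];q=(np.atleast_2d(p)-E[:3,3])@E[:3,:3]
    return np.c_[q[:,0]/q[:,2]*c["fx"]+c["cx"],q[:,1]/q[:,2]*c["fy"]+c["cy"]]
def crop(im,u,v,w,h,s):
    return cv2.resize(im[v:v+h,u:u+w,::-1],None,fx=s,fy=s,interpolation=cv2.INTER_CUBIC)
E
python3 - <<'E'
from u import *
s=eyes.camera("scene")["pixels"];t=eyes.camera("top")["pixels"]
a=np.hstack([crop(t,390,230,50,50,6),crop(t,205,220,125,75,4)[:300]])
b=np.hstack([crop(s,212,255,50,50,6),crop(s,312,160,125,75,4)])
cv2.imwrite("pics/c1.png",np.vstack([a,b]))
E
```

```text
(no output)
```

View pics/c1.png

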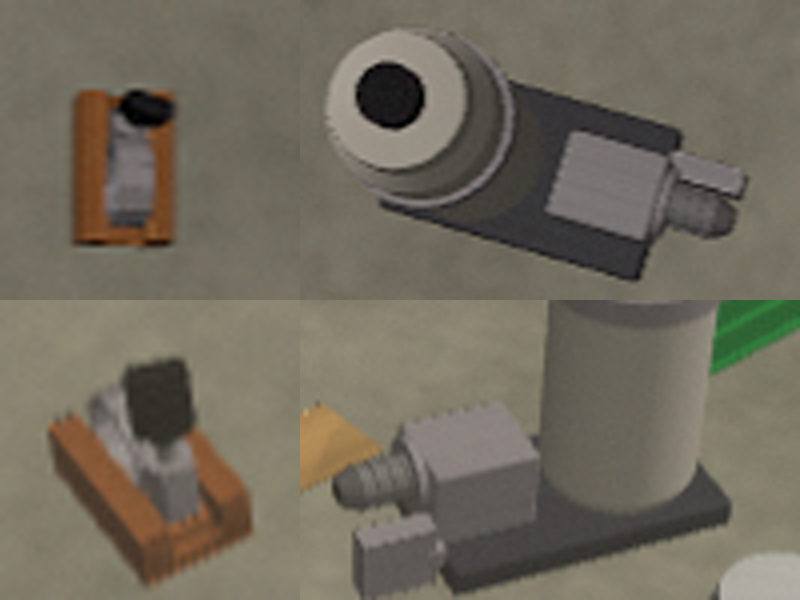

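The top crops show the cradle at px (402–419, 245–271), almost square to the image, and the key at (414.3,247.8). The ledge tip is at (317,262), the stub tip at (313,275) and the stub-side edge of the block at (295,269). In the scene crops the key top is at (238,266), the ledge corner at (325,217) and the stub tip at (323,208). Next I fit poses to these points.

```bash
python3 - <<'E'
from u import *
from scipy.optimize import least_squares
T=eyes.camera("top");S=eyes.camera("scene")
L=[(T,(-.042,-.0375,.0435),(317,262.5)),(T,(-.042,-.0195,.0435),(315.5,267.5)),(T,(-.044,0,.058),(313.2,274.7)),(T,(.006,0,.075),(294.75,269.5)),
(S,(-.042,-.0375,.0435),(325.2,217)),(S,(-.044,0,.058),(323.2,208)),(S,(.006,0,.075),(341.5,196.2))]
def w(q,l):
    c,s=np.cos(q[2]),np.sin(q[2]);return np.array([q[0]+c*l[0]-s*l[1],q[1]+s*l[0]+c*l[1],l[2]])
f=lambda q:np.concatenate([proj(c,w(q,l))[0]-uv for c,l,uv in L])
o=least_squares(f,[.35,.1,1.4],loss="soft_l1");print("filter",o.x,np.round(f(o.x),1).reshape(-1,2).tolist())
for n,l in(("seat",(-.0085,0,.058)),("tip",(-.044,0,.058)),("keyseat",(-.0085,-.0275,.104))):print(n,w(o.x,l))
print("key top T",cast(T,414.3,247.8,.0855),"S",cast(S,238.2,265.7,.0855))
print("cradle T",cast(T,410.7,258,.024), [cast(T,a,b,.024)[:2].round(4) for a,b in((402.2,245),(419.2,245),(402.2,270.8),(419.2,270.8))])
s=r.read_state();M=R.from_quat(s["eef_rot"]).as_matrix();print(M.round(3))
E
```

```text
filter [0.4885615  0.11124873 1.27773398] [[-0.3, -0.1], [-0.9, 1.1], [-0.4, 0.5], [-0.1, -0.8], [1.5, 4.9], [-2.5, -0.1], [-1.0, 1.8]]
seat [0.48610598 0.10311114 0.058     ]
tip [0.47585055 0.06912473 0.058     ]
keyseat [0.51243348 0.0951668  0.104     ]
key top T [ 0.55334848 -0.19761282  0.0855    ] S [ 0.55664438 -0.19655662  0.0855    ]
cradle T [ 0.53396125 -0.19862306  0.024     ] [array([ 0.5697, -0.1751]), array([ 0.571 , -0.2223]), array([ 0.4978, -0.1752]), array([ 0.4991, -0.2219])]
[[ 0.943  0.331 -0.   ]
 [ 0.331 -0.943  0.   ]
 [ 0.    -0.    -1.   ]]
```

```bash
M="python3 -m inch"; $M '[[0.76,-0.42,0,0,0,0],[0.76,-0.42,0,0,0,0],[0.76,-0.42,0,0,0,0],[0.76,-0.42,0,0,0,0],[0.76,-0.42,0,0,0,0]]' 
$M '[[0.76,-0.42,0,0,0,0],[0.76,-0.42,0,0,0,0],[0.76,-0.42,0,0,0,0],[0.76,-0.42,0,0,0,0],[0.76,-0.42,0,0,0,0]]' 
$M '[[0.76,-0.42,0,0,0,0],[0.76,-0.42,0,0,0,0],[0.76,-0.42,0,0,0,0],[0.76,-0.42,0,0,0,0],[0.76,-0.42,0,0,0,0]]' 
$M '[[0,0,0.4,0,0,-0.74],[0,0,0.4,0,0,-0.74],[0,0,0.4,0,0,-0.74],[0,0,0.4,0,0,-0.74],[0,0,0.4,0,0,-0.74]]' 0 
$M '[[0,0,0,0,0,-0.74],[0,0,0,0,0,-0.74],[0,0,0,0,0,-0.74],[0,0,0,0,0,-0.74],[0,0,0,0,0,-0.74]]'
python3 - <<'E'
from u import *
s=r.read_state();print(s["joint_positions"].round(3));M=R.from_quat(s["eef_rot"]).as_matrix();print(M.round(3),s["ee_pos"],s["width"])
T=eyes.camera("top");S=eyes.camera("scene")
print("jug",cast(T,483,200,.165),cast(T,458,183,.13))
cv2.imwrite("pics/c2.png",np.hstack([crop(T["pixels"],390,230,40,60,10),crop(S["pixels"],212,250,40,60,10)]))
E
```

```text
time: 0.72
ee_pos: [0.3236, -0.4587, 0.4049]
eef_rot: [0.986, 0.168, 0.0, 0.0]
ft_force: [0.8, 0.0, 0.4]
width: 0.0869
grip_force: 0.0
time: 1.13
ee_pos: [0.4391, -0.329, 0.4049]
eef_rot: [0.986, 0.168, 0.0, 0.0]
ft_force: [0.5, -0.5, -0.4]
width: 0.0864
grip_force: 0.0
time: 1.55
ee_pos: [0.5547, -0.1994, 0.4049]
eef_rot: [0.986, 0.168, 0.0, 0.0]
ft_force: [0.5, -0.3, -0.1]
width: 0.0872
grip_force: 0.0
time: 1.97
ee_pos: [0.5538, -0.2007, 0.324]
eef_rot: [0.924, 0.383, -0.0, 0.0]
ft_force: [-0.2, 0.2, -0.4]
width: 0.0615
grip_force: 0.0
time: 2.38
ee_pos: [0.5538, -0.2008, 0.3247]
eef_rot: [0.817, 0.577, -0.0, 0.0]
ft_force: [-0.6, 1.3, -0.1]
width: 0.044
grip_force: 0.0
[ 0.693  0.358 -0.518  1.639  0.188  1.195 -0.207]
[[ 0.334  0.943 -0.   ]
 [ 0.943 -0.334 -0.   ]
 [-0.    -0.    -1.   ]] [ 0.55384873 -0.20083613  0.32470128] 0.04396166361097081
jug [ 0.66668993 -0.35506955  0.165     ] [ 0.7199965  -0.30361163  0.13      ]
```

View pics/c2.png

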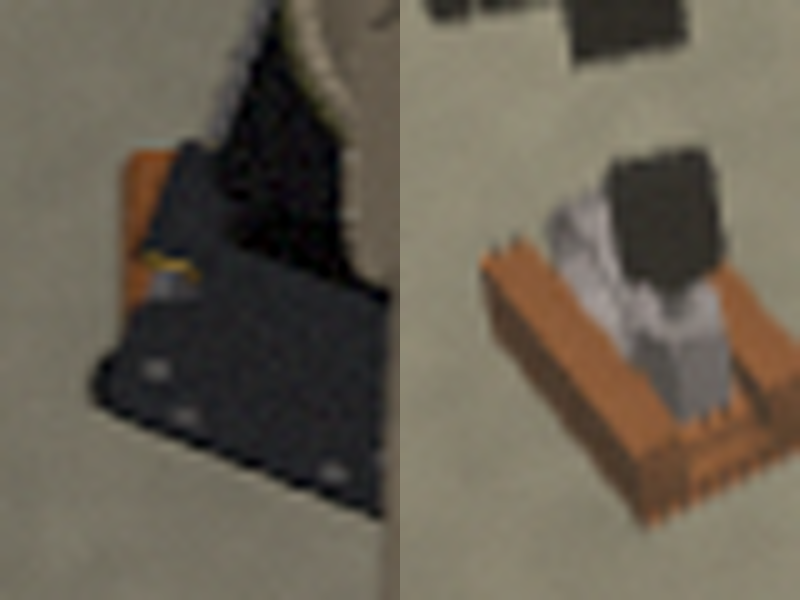

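The key shows its broad face to the scene camera, with its top edge centred at (238,265.5). I'll fit the key box's outline in both starting pictures to get its yaw.

```bash
python3 - <<'E'
from u import *
from scipy.optimize import differential_evolution
T=eyes.camera("top");S=eyes.camera("scene");K=8
D=[]
for c,n,(u,v,w,h) in((T,"top0",(402,238,24,22)),(S,"scene0",(226,258,24,26))):
    g=cv2.imread(f"pics/{n}.png")[v:v+h,u:u+w].max(2)
    g=cv2.resize(g,None,fx=K,fy=K,interpolation=cv2.INTER_CUBIC);m=(g<75);D.append((c,u,v,m));print(n,m.sum()/64)
B=np.array([[a*.011,b*.0045,z] for a in(-1,1) for b in(-1,1) for z in(.0535,.0855)])
def cost(q):
    c,s=np.cos(q[2]),np.sin(q[2]);P=np.c_[q[0]+c*B[:,0]-s*B[:,1],q[1]+s*B[:,0]+c*B[:,1],B[:,2]];t=0
    for cam,u,v,m in D:
        p=((proj(cam,P)-[u-.5,v-.5])*K).astype(np.int32);im=np.zeros(m.shape,np.uint8);cv2.fillConvexPoly(im,cv2.convexHull(p),1);t+=((im>0)^m).sum()/64
    return t
o=differential_evolution(cost,[(.53,.58),(-.22,-.17),(0,3.14)],seed=1,maxiter=150);print(o.x,np.degrees(o.x[2]),o.fun)
for d in range(-40,41,10):print(d,cost([*o.x[:2],o.x[2]+np.radians(d)]).round(1))
E
```

```text
top0 51.625
scene0 128.28125
[ 0.5560455  -0.19867609  1.19225627] 68.31125228765319 41.34375
-40 65.1
-30 61.2
-20 57.0
-10 51.7
0 41.3
10 49.7
20 53.6
30 57.3
40 61.9
```

```bash
M="python3 -m inch"; $M '[[0.06,0.03,0.45,0,0,0.3],[0,0,0.45,0,0,0],[0,0,0.45,0,0,0],[0,0,0.45,0,0,0],[0,0,0.37,0,0,0]]' 0
$M '[[0,0,0,0,0,0],[0,0,0,0,0,0],[0,0,0,0,0,0],[0,0,0,0,0,0],[0,0,0,0,0,0]]' -1 6
$M '[[0,0,0,0,0,0],[0,0,0,0,0,0],[0,0,0,0,0,0],[0,0,0,0,0,0],[0,0,0,0,0,0]]'
python3 -c "
from u import *
s=r.read_state();print(s['ft_force'],s['torque'],s['ee_pos'])
c=eyes.camera('scene')['pixels'];cv2.imwrite('pics/c3.png',crop(c,200,200,80,100,6))"
```

```text
time: 3.0
ee_pos: [0.5555, -0.1989, 0.2367]
eef_rot: [0.829, 0.559, -0.0, -0.0]
ft_force: [0.3, -0.1, 0.5]
width: 0.0437
grip_force: 0.0
time: 3.42
ee_pos: [0.5562, -0.1991, 0.2391]
eef_rot: [0.828, 0.56, 0.0, 0.001]
ft_force: [0.2, -0.2, -0.2]
width: 0.018
grip_force: 0.0
time: 3.83
ee_pos: [0.556, -0.1991, 0.2385]
eef_rot: [0.828, 0.56, 0.0, 0.0]
ft_force: [-0.2, -2.0, 5.3]
width: 0.009
grip_force: 6.0
[-0.18908266 -1.98112847  5.30386992] [-0.23556849 -0.0505534  -0.0267098 ] [ 0.55602324 -0.19911176  0.23846586]
```

View pics/c3.png

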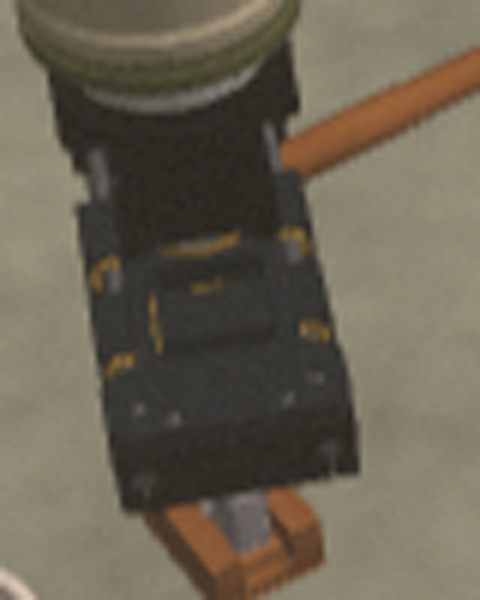

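The gripper has closed squarely on the 9 mm key (width 9.0 mm), with the clamp still in the cradle. I'll grip firmly, lift, and go to a point ahead of the stub.

```bash
M="python3 -m inch"; $M '[[0,0,0,0,0,0],[0,0,0,0,0,0],[0,0,0,0,0,0],[0,0,-0.2,0,0,0],[0,0,-0.3,0,0,0]]' -1 55
$M '[[0,0,-0.4,0,0,0],[0,0,-0.4,0,0,0],[0,0,-0.4,0,0,0],[0,0,-0.4,0,0,0],[0,0,-0.4,0,0,0]]'
$M '[[0.48,-0.36,0,0,0,0],[0.48,-0.36,0,0,0,0],[0.48,-0.36,0,0,0,0],[0.48,-0.36,0,0,0,0],[0.48,-0.36,0,0,0,0]]'
$M '[[0.48,-0.36,0,0,0,0],[0.48,-0.36,0,0,0,0],[0.48,-0.36,0,0,0,0],[0.48,-0.36,0,0,0,0],[0.48,-0.36,0,0,0,0]]'
$M '[[0,0,0,0,0,0.5],[0,0,0,0,0,0.5],[0,0,0,0,0,0.5],[0,0,0,0,0,0.5],[0,0,0,0,0,0.5]]'
$M '[[0,0,0,0,0,0],[0,0,0.33,0,0,0],[0,0,0.33,0,0,0],[0,0,0.33,0,0,0],[0,0,0,0,0,0]]'
python3 - <<'E'
from u import *
s=r.read_state();print(s["joint_positions"].round(2),s["ft_force"],s["torque"])
T=eyes.camera("top");S=eyes.camera("scene")
for n,c in(("T",T),("S",S)):cv2.imwrite(f"pics/full{n}.png",c["pixels"][:,:,::-1])
cv2.imwrite("pics/c4.png",np.hstack([crop(T["pixels"],265,235,75,60,5),crop(S["pixels"],280,175,75,60,5)]))
E
```

```text
time: 4.3
ee_pos: [0.5551, -0.1989, 0.2571]
eef_rot: [0.828, 0.56, -0.001, -0.001]
ft_force: [-0.0, -0.4, -0.6]
width: 0.0086
grip_force: 55.0
time: 4.72
ee_pos: [0.5556, -0.1986, 0.3396]
eef_rot: [0.828, 0.561, 0.0, -0.0]
ft_force: [0.2, -0.0, -1.8]
width: 0.0087
grip_force: 55.0
time: 5.13
ee_pos: [0.5241, -0.0817, 0.3387]
eef_rot: [0.828, 0.561, 0.0, 0.0]
ft_force: [0.2, 0.7, -1.1]
width: 0.0085
grip_force: 55.0
time: 5.55
ee_pos: [0.4928, 0.0342, 0.3387]
eef_rot: [0.828, 0.561, -0.0, 0.0]
ft_force: [-0.1, -0.3, -1.0]
width: 0.0084
grip_force: 55.0
time: 5.97
ee_pos: [0.4933, 0.0332, 0.3386]
eef_rot: [0.903, 0.429, -0.0, 0.0]
ft_force: [-0.7, -0.1, -1.5]
width: 0.0086
grip_force: 55.0
time: 6.38
ee_pos: [0.4926, 0.0327, 0.2966]
eef_rot: [0.902, 0.431, -0.002, -0.001]
ft_force: [-0.6, -0.2, -1.0]
width: 0.0085
grip_force: 55.0
[ 0.44  0.2  -0.65  1.9   0.13  1.09 -0.94] [-0.56991357 -0.22846288 -1.02071889] [-0.02628239 -0.06489927  0.03084803]
```

View pics/c4.png

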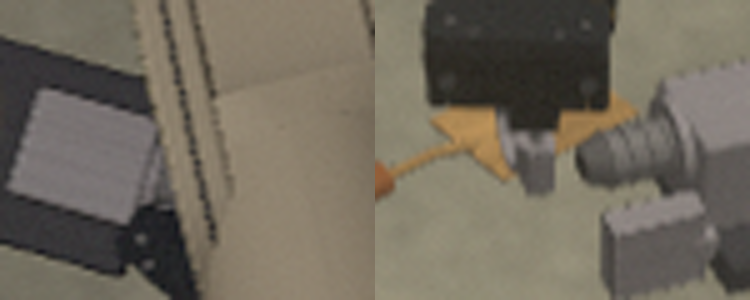

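The scene crop shows the clamp held upright, with its housing foot near (313,213). The stub tip is near (322,208), and the ledge's tip-end top corners are at (325.5,217.5) and (327,221). My first fit mistook the inner ledge corner for the outer one, so I refit and overlay the models.

```bash
cat >fit.py <<'E'
from u import *
from scipy.optimize import least_squares
T=eyes.camera("top");S=eyes.camera("scene")
L=[(T,(-.042,-.0375,.0435),(317,262.5)),(T,(-.042,-.0195,.0435),(315.5,267.5)),(T,(-.044,0,.058),(313.2,274.7)),(T,(.006,0,.075),(294.75,269.5)),
(S,(-.042,-.0375,.0435),(326.5,221)),(S,(-.042,-.0195,.0435),(325.3,217.3)),(S,(-.044,0,.058),(322,208)),(S,(.006,0,.075),(341.5,196.2))]
def w(q,l):
    c,s=np.cos(q[2]),np.sin(q[2]);l=np.atleast_2d(l);return np.c_[q[0]+c*l[:,0]-s*l[:,1],q[1]+s*l[:,0]+c*l[:,1],l[:,2]]
f=lambda q:np.concatenate([proj(c,w(q,l))[0]-uv for c,l,uv in L])
o=least_squares(f,[.48,.11,1.28],loss="soft_l1");q=o.x
a=np.linspace(0,2*np.pi,40)
ring=lambda x,rr,z0=.058,y0=0:np.c_[a*0+x,y0+rr*np.cos(a),z0+rr*np.sin(a)]
E
python3 - <<'E'
from fit import *
print("filter",q,np.round(f(q),1).reshape(-1,2).tolist())
F=[ring(0,.024),ring(-.032,.015),ring(-.044,.009),np.array([(-.042,-.0375,.0435),(-.042,-.0195,.0435),(0,-.0195,.0435),(0,-.0375,.0435),(-.042,-.0375,.0435),(-.042,-.0375,.02)])]
s=r.read_state();p=s["ee_pos"];yc=q[2];ck=np.array([p[0],p[1]]);z=p[2]-.211
# clamp origin from key
cq=[ck[0]-np.sin(yc)*.0275,ck[1]+np.cos(yc)*.0275,yc];print("clamp in filter frame",R.from_euler('z',-yc).apply([cq[0]-q[0],cq[1]-q[1],z]).round(4))
h=lambda zz:np.array([(sx,-.0275+sy,zz) for sx,sy in((-.007,-.008),(.007,-.008),(.007,.008),(-.007,.008),(-.007,-.008))])+[0,0,z]
C=[h(-.013),h(.013),ring(-.008,.0195,z),ring(.008,.0195,z)]
out=[]
for fn,cam,(u,v,wd,ht),sets in(("top0",T,(265,235,60,60),[(q,F)]),("scene0",S,(295,175,60,60),[(q,F)]),("fullS",S,(285,180,60,60),[(cq,C),(q,F[:3])])):
    im=cv2.imread(f"pics/{fn}.png")[v:v+ht,u:u+wd];k=4.4;im=cv2.resize(im,None,fx=k,fy=k,interpolation=cv2.INTER_CUBIC)
    for qq,M in sets:
        for P in M:cv2.polylines(im,[((proj(cam,w(qq,P))-[u-.5,v-.5])*k).astype(np.int32)],False,(0,0,255),1)
    out.append(im)
cv2.imwrite("pics/c5.png",np.hstack(out))
E
```

```text
filter [0.48834399 0.11164212 1.29837747] [[-0.6, -0.4], [-1.1, 0.8], [-0.5, 0.3], [-0.3, -0.7], [0.7, 1.0], [-0.7, 0.1], [-1.1, -0.0], [-1.0, 1.7]]
clamp in filter frame [-0.0743  0.0011  0.0884]
```

View pics/c5.png

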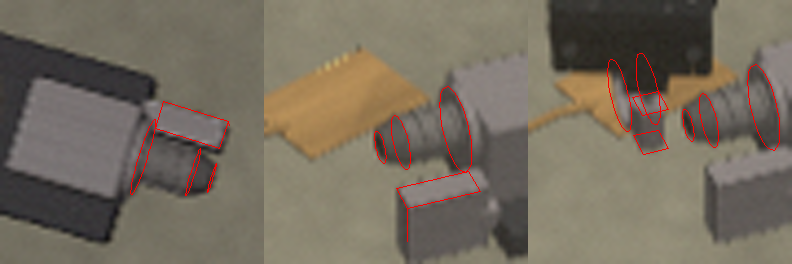

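The overlays fit the stub, collar, ledge and held clamp to about 1–2 px. I'll descend to stub height and start the insertion in small steps, watching the force.

```bash
M="python3 -m inch"; $M '[[0.01,0.025,0.2,0,0,0],[0,0,0.2,0,0,0],[0,0,0.2,0,0,0],[0,0,0.08,0,0,0],[0,0,0,0,0,0]]'
$M '[[0.14,-0.06,0,0,0,0],[0.14,-0.06,0,0,0,0],[0.14,-0.06,0,0,0,0],[0.1,-0.043,0,0,0,0],[0,0,0,0,0,0]]'
$M '[[0.08,-0.034,0,0,0,0],[0.08,-0.034,0,0,0,0],[0.08,-0.034,0,0,0,0],[0,0,0,0,0,0],[0,0,0,0,0,0]]'
cat >st.py <<'E'
from u import *
q=[0.4883,0.1116,1.2984];s=r.read_state();p=s["ee_pos"];m=R.from_quat(s["eef_rot"]).as_matrix()
Q=R.from_euler('z',-q[2]);k=Q.apply([p[0]-q[0],p[1]-q[1],p[2]-.211])+[0,.0275,0]
print("band in filter",k.round(4),"F",Q.apply(s["ft_force"]).round(1),"Tq",Q.apply(s["torque"]).round(3),"tilt",m[:,2].round(3),"toolx",np.degrees(np.arctan2(m[1,0],m[0,0])).round(2),"q7",s["joint_positions"][6].round(2))
E
python3 st.py
```

```text
time: 7.0
ee_pos: [0.4941, 0.0325, 0.2699]
eef_rot: [0.903, 0.43, -0.001, -0.001]
ft_force: [0.3, 0.0, -1.9]
width: 0.0087
grip_force: 55.0
time: 7.42
ee_pos: [0.501, 0.0558, 0.2714]
eef_rot: [0.902, 0.431, 0.0, -0.0]
ft_force: [0.1, 0.3, -0.5]
width: 0.0084
grip_force: 55.0
time: 7.83
ee_pos: [0.5035, 0.0646, 0.271]
eef_rot: [0.903, 0.431, -0.0, -0.0]
ft_force: [0.2, 0.9, -1.7]
width: 0.0085
grip_force: 55.0
band in filter [-0.0412  0.0002  0.06  ] F [ 0.9  0.1 -1.7] Tq [ 0.01  -0.142  0.009] tilt [-0.  0. -1.] toolx 51.0 q7 -1.04
```

```bash
M="python3 -m inch"; $M '[[0,0,0.035,0,0,0],[0.06,-0.026,0,0,0,0],[0.04,-0.017,0,0,0,0],[0,0,0,0,0,0],[0,0,0,0,0,0]]'
python3 st.py; python3 -c "
from u import *
c=eyes.camera('scene')['pixels'];cv2.imwrite('pics/c6.png',crop(c,295,175,60,50,10))"
```

```text
time: 8.25
ee_pos: [0.5048, 0.0686, 0.2698]
eef_rot: [0.903, 0.43, 0.0, 0.0]
ft_force: [0.1, 0.3, -1.9]
width: 0.0087
grip_force: 55.0
band in filter [-0.0369  0.      0.0588] F [ 0.3 -0.  -1.9] Tq [-0.099  0.038  0.016] tilt [ 0. -0. -1.] toolx 50.99 q7 -1.05
```

View pics/c6.png

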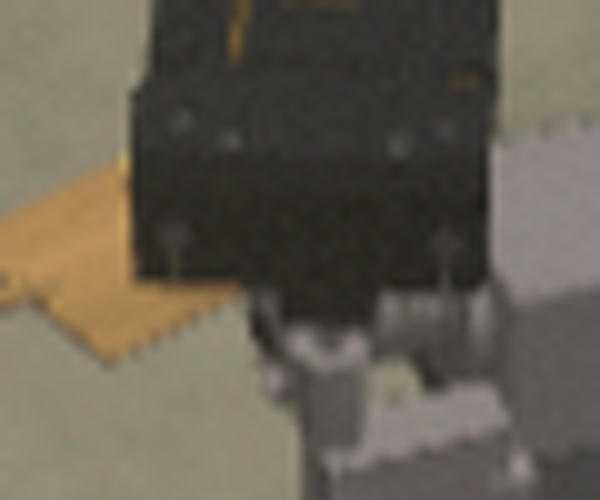

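The clamp is over the stub tip with its housing (crop about (335,390)) above the end of the ledge, and the force is near zero. I'll carry on in steps.

```bash
M="python3 -m inch"; $M '[[0.07,-0.03,0,0,0,0],[0.07,-0.03,0,0,0,0],[0.07,-0.03,0,0,0,0],[0,0,0,0,0,0],[0,0,0,0,0,0]]' >/dev/null; python3 st.py
$M '[[0.06,-0.026,0,0,0,0],[0.06,-0.026,0,0,0,0],[0.06,-0.026,0,0,0,0],[0,0,0,0,0,0],[0,0,0,0,0,0]]'>/dev/null; python3 st.py
```

```text
band in filter [-0.0276  0.      0.0588] F [-0.  -0.3 -1.4] Tq [-0.093  0.021  0.058] tilt [ 0.  0. -1.] toolx 51.01 q7 -1.08
band in filter [-0.0199  0.      0.0587] F [ 0.9  0.7 -1.3] Tq [-0.062  0.007  0.059] tilt [-0.  0. -1.] toolx 51.01 q7 -1.09
```

```bash
M="python3 -m inch"; $M '[[0.05,-0.022,0,0,0,0],[0.05,-0.022,0,0,0,0],[0.05,-0.022,0,0,0,0],[0,0,0,0,0,0],[0,0,0,0,0,0]]' >/dev/null; python3 st.py
$M '[[0.03,-0.013,0,0,0,0],[0,0,0,0,0,0],[0,0,0,0,0,0],[0,0,0,0,0,0],[0,0,0,0,0,0]]'>/dev/null; python3 st.py
```

```text
band in filter [-0.0134  0.0001  0.0588] F [ 0.   0.3 -0.8] Tq [-0.059  0.062  0.019] tilt [ 0. -0. -1.] toolx 51.0 q7 -1.11
band in filter [-0.0123  0.      0.0587] F [ 0.1 -0.9 -1.3] Tq [-0.036  0.058  0.046] tilt [-0. -0. -1.] toolx 50.98 q7 -1.11
```

```bash
M="python3 -m inch"; $M '[[0.016,-0.007,0,0,0,0],[0,0,0,0,0,0],[0,0,0,0,0,0],[0,0,0,0,0,0],[0,0,0,0,0,0]]'>/dev/null; python3 st.py
```

```text
band in filter [-0.0116  0.      0.0587] F [-0.5 -0.8 -1.4] Tq [-0.108  0.13   0.031] tilt [ 0. -0. -1.] toolx 50.98 q7 -1.11
```

```bash
M="python3 -m inch"; for i in 1; do :; done; $M '[[0.016,-0.007,0,0,0,0],[0,0,0,0,0,0],[0.008,-0.003,0,0,0,0],[0,0,0,0,0,0],[0,0,0,0,0,0]]'>/dev/null; python3 st.py;  $M '[[0.016,-0.007,0,0,0,0],[0,0,0,0,0,0],[0,0,0,0,0,0],[0,0,0,0,0,0],[0,0,0,0,0,0]]'>/dev/null; python3 st.py; $M '[[0.016,-0.007,0,0,0,0],[0,0,0,0,0,0],[0,0,0,0,0,0],[0,0,0,0,0,0],[0,0,0,0,0,0]]'>/dev/null; python3 st.py
```

```text
band in filter [-0.0107 -0.0001  0.0587] F [-1.9 -0.8 -0.4] Tq [-0.329  0.724  0.083] tilt [ 0.    -0.001 -1.   ] toolx 50.97 q7 -1.11
band in filter [-0.0102 -0.0001  0.0587] F [-5.5 -2.  -0.3] Tq [-0.406  1.258  0.162] tilt [-0.    -0.001 -1.   ] toolx 50.96 q7 -1.11
band in filter [-0.0098 -0.0002  0.0587] F [-6.4 -2.3 -0.1] Tq [-0.428  1.528  0.28 ] tilt [-0.    -0.001 -1.   ] toolx 50.95 q7 -1.12
```

```bash
python3 -c "
from u import *
c=eyes.camera('scene')['pixels'];t=eyes.camera('top')['pixels'];cv2.imwrite('pics/c7.png',np.hstack([crop(c,310,185,40,40,10),crop(t,280,240,40,40,10)]))"
```

```text
(no output)
```

View pics/c7.png

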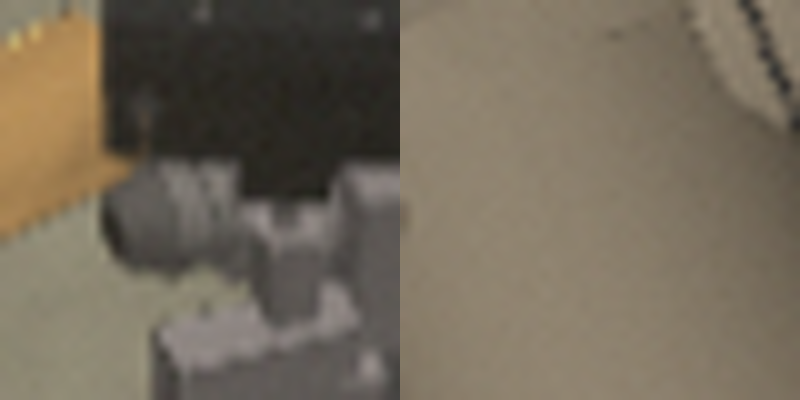

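The housing (about px 339,211) sits close to the block with the ledge under it. The slow force rise could be the collar or friction, so I'll push gently a little further to tell which.

```bash
M="python3 -m inch";  $M '[[0.014,-0.006,0,0,0,0],[0,0,0,0,0,0],[0,0,0,0,0,0],[0,0,0,0,0,0],[0,0,0,0,0,0]]'>/dev/null; python3 st.py; $M '[[0.014,-0.006,0,0,0,0],[0,0,0,0,0,0],[0,0,0,0,0,0],[0,0,0,0,0,0],[0,0,0,0,0,0]]'>/dev/null; python3 st.py
```

```text
band in filter [-0.0094 -0.0003  0.0586] F [-6.7 -1.8 -0.5] Tq [-0.494  1.803  0.266] tilt [-0.    -0.002 -1.   ] toolx 50.94 q7 -1.12
band in filter [-0.009  -0.0003  0.0586] F [-7.9 -1.8 -0.5] Tq [-0.426  2.005  0.319] tilt [-0.    -0.002 -1.   ] toolx 50.94 q7 -1.12
```

```bash
M="python3 -m inch";  $M '[[-0.014,0.006,0,0,0,0],[0,0,0,0,0,0],[0,0,0,0,0,0],[0,0,0,0,0,0],[0,0,0,0,0,0]]'>/dev/null; python3 st.py; $M '[[-0.014,0.006,0,0,0,0],[0,0,0,0,0,0],[0,0,0,0,0,0],[0,0,0,0,0,0],[0,0,0,0,0,0]]'>/dev/null; python3 st.py
```

```text
band in filter [-0.0094 -0.0003  0.0587] F [-6.3 -2.4  0.4] Tq [-0.497  1.738  0.263] tilt [-0.    -0.002 -1.   ] toolx 50.95 q7 -1.12
band in filter [-0.0097 -0.0002  0.0587] F [-5.4 -1.8 -0.6] Tq [-0.453  1.448  0.247] tilt [-0.    -0.001 -1.   ] toolx 50.96 q7 -1.12
```

Backing off retraces the same force–distance curve, so this is the springy stop against the collar and not friction. The band is home and loose. I'll turn clockwise (+tool z) while watching the torque.

```bash
M="python3 -m inch"; $M '[[0,0,0,0,0,0.42],[0,0,0,0,0,0.42],[0,0,0,0,0,0.42],[0,0,0,0,0,0.42],[0,0,0,0,0,0.42]]'>/dev/null; python3 st.py
$M '[[0,0,0,0,0,0.42],[0,0,0,0,0,0.42],[0,0,0,0,0,0.42],[0,0,0,0,0,0.42],[0,0,0,0,0,0.42]]'>/dev/null; python3 st.py
```

```text
band in filter [-0.0102 -0.0001  0.0585] F [-7.7 -1.1  1.4] Tq [-0.112  2.081  0.358] tilt [-0.001 -0.002 -1.   ] toolx 36.37 q7 -1.36
band in filter [-0.0102  0.      0.0584] F [-8.4  0.   0.8] Tq [-0.025  2.103  0.379] tilt [-0.002 -0.002 -1.   ] toolx 21.93 q7 -1.6
```

```bash
M="python3 -m inch"; $M '[[0,0,0,0,0,0.42],[0,0,0,0,0,0.42],[0,0,0,0,0,0.42],[0,0,0,0,0,0.42],[0,0,0,0,0,0.42]]'>/dev/null; python3 st.py
$M '[[0,0,0,0,0,0.42],[0,0,0,0,0,0.42],[0,0,0,0,0,0.42],[0,0,0,0,0,0.42],[0,0,0,0,0,0.42]]'>/dev/null; python3 st.py
```

```text
band in filter [-0.0102  0.0001  0.0584] F [-9.1 -0.  -0.3] Tq [0.021 2.051 0.345] tilt [-0.002 -0.002 -1.   ] toolx 7.49 q7 -1.84
band in filter [-0.0102  0.0002  0.0583] F [-7.7 -0.2 -0.8] Tq [0.174 2.085 0.351] tilt [-0.002 -0.002 -1.   ] toolx -6.94 q7 -2.09
```

```bash
M="python3 -m inch"; $M '[[0,0,0,0,0,0.42],[0,0,0,0,0,0.42],[0,0,0,0,0,0.42],[0,0,0,0,0,0.42],[0,0,0,0,0,0.42]]'>/dev/null; python3 st.py
$M '[[0,0,0,0,0,0.28],[0,0,0,0,0,0.28],[0,0,0,0,0,0.28],[0,0,0,0,0,0.28],[0,0,0,0,0,0]]'>/dev/null; python3 st.py
```

```text
band in filter [-0.0103  0.0003  0.0581] F [-8.2  1.2  0.4] Tq [0.331 2.073 0.398] tilt [-0.003 -0.002 -1.   ] toolx -21.37 q7 -2.33
band in filter [-0.0101  0.0004  0.0582] F [-7.7  1.1 -0.5] Tq [0.462 1.945 0.388] tilt [-0.003 -0.002 -1.   ] toolx -29.05 q7 -2.46
```

Still loose after 1.40 rad (torque about 0.38), and joint 7 is nearing its limit. I'll release, rise, half-turn and re-grip.

```bash
M="python3 -m inch"; $M '[[0.006,0.024,0,0,0,0],[0,0,0,0,0,0],[0,0,0,0,0,0],[0,0,0,0,0,0],[0,0,0,0,0,0]]' -0.3 >/dev/null; python3 st.py
$M '[[0,0,-0.2,0,0,0],[0,0,-0.4,0,0,0],[0,0,-0.4,0,0,0],[0.06,0.24,0,0,0,0],[0.06,0.24,0,0,0,0]]'; python3 st.py
$M '[[0,0,0,0,0,-0.97],[0,0,0,0,0,-0.97],[0,0,0,0,0,-0.97],[0,0,0,0,0,-0.97],[0,0,0,0,0,-0.97]]'>/dev/null
$M '[[0,0,0,0,0,-0.97],[0,0,0,0,0,-0.97],[0,0,0,0,0,-0.97],[0,0,0,0,0,-0.97],[0,0,0,0,0,-0.97]]'>/dev/null
$M '[[0,0,0,0,0,-0.97],[0,0,0,0,0,-0.97],[0,0,0,0,0,-0.97],[0,0,0,0,0,-0.97],[0,0,0,0,0,-0.97]]'>/dev/null
$M '[[0,0,0,0,0,-0.97],[0,0,0,0,0,-0.97],[0,0,0,0,0,-0.97],[0,0,0,0,0,-0.97],[0,0,0,0,0,-0.97]]'>/dev/null
$M '[[0,0,0,0,0,-0.97],[0,0,0,0,0,-0.97],[0,0,0,0,0,-0.97],[0,0,0,0,0,-0.97],[0,0,0,0,0,-0.97]]'>/dev/null
$M '[[0,0,0,0,0,-0.97],[0,0,0,0,0,-0.96],[0,0,0,0,0,0],[0,0,0,0,0,0],[0,0,0,0,0,0]]'; python3 st.py
```

```text
band in filter [-0.0096  0.0001  0.0589] F [-0.3  0.8  0.1] Tq [-0.002 -0.097  0.011] tilt [ 0.001  0.    -1.   ] toolx -28.88 q7 -2.45
time: 16.73
ee_pos: [0.5071, 0.0754, 0.3108]
eef_rot: [0.968, -0.249, 0.001, -0.0]
ft_force: [-0.3, -0.1, 0.4]
width: 0.0302
grip_force: 0.0
band in filter [-0.0298 -0.0003  0.0998] F [-0.1  0.3  0.4] Tq [ 0.031 -0.009 -0.044] tilt [ 0.002  0.    -1.   ] toolx -28.85 q7 -2.39
time: 19.23
ee_pos: [0.5068, 0.0749, 0.3094]
eef_rot: [0.252, 0.968, -0.0, -0.0]
ft_force: [-0.3, 0.2, -0.4]
width: 0.0306
grip_force: 0.0
band in filter [-0.0304 -0.0002  0.0984] F [ 0.1  0.4 -0.4] Tq [-0.111 -0.077 -0.001] tilt [-0.001 -0.    -1.   ] toolx 150.83 q7 0.66
```

```bash
M="python3 -m inch"; $M '[[0.06,0.245,0,0,0,0],[0.06,0.245,0,0,0,0],[0,0,0,0,0,0],[0,0,0.3,0,0,0],[0,0,0.2,0,0,0]]'>/dev/null; python3 st.py
$M '[[0,0,0.3,0,0,0],[0,0,0.2,0,0,0],[0,0,0,0,0,0],[0,0,0,0,0,0],[0,0,0,0,0,0]]'>/dev/null; python3 st.py
$M '[[0,0,0,0,0,0],[0,0,0,0,0,0],[0,0,0,0,0,0],[0,0,0,0,0,0],[0,0,0,0,0,0]]' -1 8;  $M '[[0,0,0,0,0,0],[0,0,0,0,0,0],[0,0,0,0,0,0],[0,0,0,0,0,0],[0,0,0,0,0,0]]' -1 55; python3 st.py
```

```text
band in filter [-0.0095  0.0001  0.0776] F [-0.2  0.1 -0.5] Tq [-0.118 -0.048  0.031] tilt [-0. -0. -1.] toolx 151.1 q7 0.6
band in filter [-0.0097 -0.0002  0.0589] F [-0.3  0.3  0.1] Tq [-0.145 -0.088 -0.051] tilt [ 0.  0. -1.] toolx 151.08 q7 0.58
time: 20.48
ee_pos: [0.5122, 0.0947, 0.2698]
eef_rot: [0.25, 0.968, -0.0, 0.0]
ft_force: [0.6, -1.7, -0.2]
width: 0.0096
grip_force: 7.8
time: 20.9
ee_pos: [0.5122, 0.0945, 0.2697]
eef_rot: [0.25, 0.968, -0.0, -0.0]
ft_force: [-1.0, -4.2, 1.3]
width: 0.0087
grip_force: 55.0
band in filter [-0.01   -0.0001  0.0587] F [-4.4 -0.2  1.3] Tq [-0.067  1.029  0.34 ] tilt [-0.    -0.001 -1.   ] toolx 151.08 q7 0.58
```

Re-gripped cleanly. I'll carry on turning in 0.12 rad steps.

```bash
M="python3 -m inch"; $M '[[0,0,0,0,0,0.25],[0,0,0,0,0,0.25],[0,0,0,0,0,0.25],[0,0,0,0,0,0.25],[0,0,0,0,0,0]]'>/dev/null; python3 st.py
$M '[[0,0,0,0,0,0.25],[0,0,0,0,0,0.25],[0,0,0,0,0,0.25],[0,0,0,0,0,0.25],[0,0,0,0,0,0]]'>/dev/null; python3 st.py
```

```text
band in filter [-0.01   -0.0001  0.0587] F [-3.9 -0.7  2. ] Tq [-0.1    1.129  0.344] tilt [-0.    -0.001 -1.   ] toolx 144.13 q7 0.47
band in filter [-0.01   -0.0001  0.0587] F [-4.8 -0.8  1.6] Tq [-0.124  1.209  0.399] tilt [-0.    -0.001 -1.   ] toolx 137.3 q7 0.35
```

```bash
M="python3 -m inch"; $M '[[0,0,0,0,0,0.25],[0,0,0,0,0,0.25],[0,0,0,0,0,0.25],[0,0,0,0,0,0.25],[0,0,0,0,0,0]]'>/dev/null; python3 st.py
$M '[[0,0,0,0,0,0.25],[0,0,0,0,0,0.25],[0,0,0,0,0,0.25],[0,0,0,0,0,0],[0,0,0,0,0,0]]'>/dev/null; python3 st.py
```

```text
band in filter [-0.01   -0.0002  0.0587] F [-4.6 -0.9  1.4] Tq [-0.146  1.231  0.45 ] tilt [-0.    -0.001 -1.   ] toolx 130.42 q7 0.24
band in filter [-0.01   -0.0002  0.0587] F [-5.2 -0.1  1. ] Tq [-0.207  1.31   0.45 ] tilt [ 0.    -0.001 -1.   ] toolx 125.38 q7 0.16
```

```bash
cat >tq.py <<'E'
from u import *
t=[]
for i in range(6):
    eyes.camera("top");s=r.read_state();t.append(s["torque"][2])
m=R.from_quat(s["eef_rot"]).as_matrix();print("t",s["time"],"Tz",np.mean(t).round(3),"sd",np.std(t).round(3),"toolx",np.degrees(np.arctan2(m[1,0],m[0,0])).round(2),s["ft_force"].round(1))
E
python3 tq.py; M="python3 -m inch"; $M '[[0,0,0,0,0,0.25],[0,0,0,0,0,0.25],[0,0,0,0,0,0.25],[0,0,0,0,0,0],[0,0,0,0,0,0]]'>/dev/null; python3 tq.py
```

```text
t 22.8667 Tz 0.426 sd 0.03 toolx 125.38 [-1.  -5.   2.2]
t 23.5833 Tz 0.461 sd 0.008 toolx 120.23 [-0.8 -4.4  1.5]
```

```bash
M="python3 -m inch"; $M '[[0,0,0,0,0,0.25],[0,0,0,0,0,0.25],[0,0,0,0,0,0.25],[0,0,0,0,0,0],[0,0,0,0,0,0]]'>/dev/null; python3 tq.py
```

```text
t 24.3 Tz 0.522 sd 0.021 toolx 115.08 [-1.1 -4.7  2.3]
```

```bash
M="python3 -m inch"; $M '[[0,0,0,0,0,0.25],[0,0,0,0,0,0.25],[0,0,0,0,0,0],[0,0,0,0,0,0],[0,0,0,0,0,0]]'>/dev/null; python3 tq.py; python3 st.py
```

```text
t 25.0167 Tz 0.547 sd 0.034 toolx 111.64 [-0.3 -5.1  2. ]
band in filter [-0.01   -0.0002  0.0587] F [-5.  -1.1  2. ] Tq [-0.175  1.396  0.595] tilt [ 0.    -0.001 -1.   ] toolx 111.64 q7 -0.07
```

The torque rises steadily, to +0.2 N m over the loose value at about 0.4 rad past touch. One small final turn, then let go and rise.

```bash
M="python3 -m inch"; $M '[[0,0,0,0,0,0.25],[0,0,0,0,0,0.4],[0,0,0,0,0,0],[0,0,0,0,0,0],[0,0,0,0,0,0]]'>/dev/null; python3 tq.py
$M '[[0,0,0,0,0,0],[0,0,0,0,0,0],[0,0,0,0,0,0],[0,0,0,0,0,0],[0,0,0,0,0,0]]' -0.3 >/dev/null; python3 st.py
$M '[[0,0,-0.3,0,0,0],[0,0,-0.5,0,0,0],[0,0,-0.8,0,0,0],[0,0,-0.8,0,0,0],[0,0,-0.8,0,0,0]]'
python3 -c "
from u import *
c=eyes.camera('scene')['pixels'];cv2.imwrite('pics/c8.png',crop(c,300,160,80,70,8))"
```

```text
t 25.7333 Tz 0.59 sd 0.04 toolx 107.18 [-0.3 -5.3  1.4]
band in filter [-0.0093  0.      0.0588] F [ 0.4 -0.8 -1. ] Tq [-0.068 -0.016 -0.018] tilt [ 0.     0.001 -1.   ] toolx 107.11 q7 -0.15
time: 26.57
ee_pos: [0.5118, 0.0952, 0.4001]
eef_rot: [0.594, 0.805, 0.0, 0.0]
ft_force: [0.7, 0.0, 0.6]
width: 0.0305
grip_force: 0.0
```

View pics/c8.png

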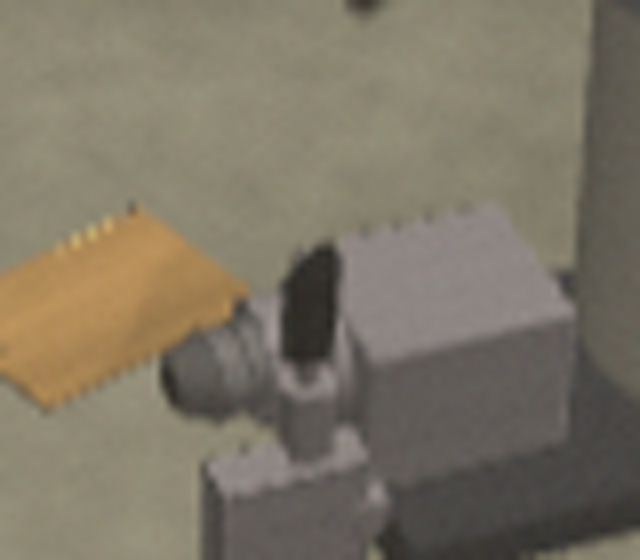

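The clamp sits upright at the collar end of the stub, with its housing over the ledge (crop about 308,420) and the gripper clear. I'm handing in.

```bash
python3 -c "
from bench import job
print(job.close_job())"
```

```text
the job is handed in; nothing more can be done
None
```

I slid the clamp against the collar, tightened the key to an estimated 0.47 rad past first touch (aim 0.5) and let go; the job is handed in at about 27 s of the 70 s limit, with no verdict returned.

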